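# Tare the cup on the dial scale

### The job

Set the white cup upright and gently on the steel pan of the dial scale. Then tare the scale: turn the black knob on the dial until the red zero mark stands right at the tip of the blue pointer, and leave everything at rest. Do not disturb the other vessels.

Things in the scene. Friction and masses are not known exactly. Their poses are not given: they have to be found in the camera images.
- cup: white open cup to be tared, 52 mm wide at the rim, 49 mm tall, slightly tapered towards its foot, 0.105 to 0.21 kg; loose, standing upright; origin at the centre of its underside, z up
- scale: white mechanical dial scale, 348 x 166 mm, fixed to the table; origin on the table under its middle; its x axis points from the dial (near end) to the pan (far end), z up
- pan_center (a point): centre of the top face of the round flat steel pan, 140 mm across, about 85 mm above the table; the pan rides on a spring and sinks straight down 12 mm per kg
- knob_grip (a point): point on the axis of the black round ribbed knob (43 mm across, 34 mm tall, in the middle of the dial), 12 mm below its top and 22 mm above the clear dial cover, where to grip it; its z axis is the knob's axis pointing up out of the dial, which leans 0.21 rad from vertical towards the near end of the scale (away from the pan). Knob, clear cover, rim (136 mm across) and dial card turn together
- zero_mark (a point): inner tip of the red wedge (9 mm wide at the rim) that marks zero on the pale dial card, which has 40 black graduations of 25 g, 9 degrees apart; the tip lies 50 mm from the dial's axis; it turns with the knob
- pointer_tip (a point): tip of the blue pointer under the clear cover, 50 mm from the dial's axis (the part from the knob outwards shows); it turns clockwise (seen from above) one full turn per kg on the pan and does not move with the knob
- tare_dial (a joint): turn of the knob and dial card, rad, grows clockwise seen from above; at 0 the zero mark stands at the pan side of the dial. Range -3.1 to 3.1; friction 0.04 N m keeps it where it is left
- pointer (a joint): turn of the pointer, rad, grows clockwise seen from above; 0 with the pan empty, when it points to the pan side of the dial. The pointer reads zero when this equals tare_dial
- pan (a joint): how far the pan has sunk, m; 0 empty, 0.012 at the scale's capacity of 1 kg, stop at 0.016
- beaker: bystander: clear beaker, 44 x 44 x 58 mm, origin at the centre of its underside
- ointment_jar: bystander: white-capped ointment jar, 55 x 55 x 40 mm, origin at the centre of its underside
- brown_vial: bystander: brown vial with a white cap, 43 x 43 x 78 mm, origin at the centre of its underside

How it is judged:
By the outcome, as a careful person would: the job done as asked, in the order asked, and still so for the second after the job is handed in, with the robot touching nothing.
It also fails if it takes over 61 s, if anything falls off the work surface, if the arm or the gripper's body presses on something with over 40 N, if the wrist force passes 120 N, or if a joint passes its speed limit or range.

### The arm

A 6-joint arm with a two-finger parallel gripper is mounted at the origin on a cart in front of the work surface, level with it; the furniture and walls round the work are solid. World frame = base frame: x ahead of the robot, y to its left, z up, the work surface at z = 0. Lengths are in m, angles in rad, forces in N, time in s.
With the tool pointing down it reaches from about 0.3 to 0.95 m from the base axis. Payload 3.1 kg.
Tool frame: the origin (TCP) lies midway between the tips of the shut fingers; the grasp point (between the pads) lies 19 mm behind it; z points along the fingers, y is the line along which they close (so a half turn about z gives the same grasp; the last joint's range is limited). The gripper opens to 85 mm and grips with 20 to 120 N. Pads are 22 mm wide; open, the fingers measure 114 mm over their backs; the gripper's body (76 mm by 85 mm) begins 54 mm behind the grasp point. The pads swing forward as they close: fully open they stand 13 mm farther back than shut.
Start: joints at [1.238, 0.308, 1.634, -0, 1.2, -0.07], TCP at [0.162, 0.604, 0.231] pointing down, gripper open.
Joint ranges: [-3.06, 3.06], [-0.79, 1.96], [0.05, 2.63], [-1.19, 4.34], [0.05, 2.64], [-2.94, 2.94]. Speed limits (rad/s): [2.79, 2.79, 3.14, 3.14, 3.14, 3.14].

### API

Orientations are given as a rotation vector (axis times angle).
In Python, from plant import ctrl gives the robot as it stands. Calls block until the motion is done:
- ctrl.movep(position, orientation): joint-space move of the TCP to a pose.
- ctrl.movel(position, speed=0.15, rot=None, guard=None): straight line of the TCP; rot=None keeps the orientation; speed is the mean speed in m/s. With guard (N) it stops when the force on the tool has changed by that much, and returns True; else False.
- ctrl.move_j(angles): joint-space move.
- ctrl.ungrasp() and ctrl.close_gripper(): open the fingers fully, or close them until they stop; the grip force is fixed at half the most.
- ctrl.pause(seconds).
- ctrl.inverse_kinematics(position, orientation): joint angles nearest the present ones, or None.
- ctrl.capture(name): name is "scene" or "top" or "wrist"; returns the picture (400x640x3 uint8, red, green, blue); there is no depth.
- ctrl.get_calibration(name): a dict with "vfov" (degrees; the focal length in pixels is half the picture's height over the tangent of half this angle, whatever the lens; pixels are square), "cx", "cy" (the principal point, pixels), "extrinsics" (4x4, takes a point from camera to world coordinates); the wrist camera has in their place "mount" (4x4, takes a point from camera to tool coordinates, whose origin is the TCP and whose axes are the flange's). Camera axes: x right, y down, z forward; pixel columns grow to the right and rows downward; lengths in m; the calibration is good to about 2 mm. A picture is of the moment at which its call begins: read the wrist's pose just before it. get_calibration takes no time and is no camera call.
A pose or a line that the arm cannot do raises ctrl.MotionError and nothing moves.
- ctrl.finish_job(): hands the job in; it is judged then, once.
Readings, each from a call of its own:
- ctrl.read_time_s(): time.
- ctrl.read_joint_positions(): joint angles.
- ctrl.read_joint_vel(): joint speeds.
- ctrl.read_tau(): joint torques, N m.
- ctrl.read_tcp_pos(): TCP position.
- ctrl.read_eef_rot(): TCP orientation.
- ctrl.read_force(): force on the tool from outside, world axes, zero at the start.
- ctrl.read_torque(): the same for the moment, N m.
- ctrl.read_finger_gap(): opening from 0.0 (shut) to 1.0 (fully open).
- ctrl.read_gripper_force(): force on a finger pad.
Only numpy, scipy, OpenCV 4.12 (cv2) and the standard library are available. Lean on these libraries where they do the work, as an engineer would, in place of code of your own. Each camera call takes 0.05 s, during which the arm holds its last target. There are 200 camera calls.

## Working session

There is one attempt and no reset: what is moved stays moved. The work goes in short steps, each a Python script; the robot and the scene stay as the last script left them, time stands still between calls to the robot, and variables do not carry over. Pictures are saved under pics/ and viewed, at most 10 in all, crops included, and the job is handed in when it is done.

```bash
mkdir -p pics; ls
python3 - <<'E'
from plant import ctrl
import cv2,numpy as np
np.set_printoptions(precision=4,suppress=True)
for n in("scene","top"):
    cv2.imwrite(f"pics/{n}0.png",cv2.cvtColor(ctrl.capture(n),cv2.COLOR_RGB2BGR))
    print(n,ctrl.get_calibration(n))
print(ctrl.get_calibration("wrist"),ctrl.read_eef_rot(),ctrl.read_time_s())
E
```

```text
pics
plant.py
scene {'vfov': 47.44055603566302, 'cx': 316.0752610597438, 'cy': 206.4076488050291, 'extrinsics': array([[ 0.4327, -0.5167,  0.7388, -0.204 ],
       [-0.9015, -0.238 ,  0.3615, -0.314 ],
       [-0.011 , -0.8224, -0.5688,  0.7256],
       [ 0.    ,  0.    ,  0.    ,  1.    ]])}
top {'vfov': 56.199369743962585, 'cx': 317.9349611239437, 'cy': 203.26441226848638, 'extrinsics': array([[-0.0165, -0.9978,  0.0646,  0.5289],
       [-0.9998,  0.0158, -0.0114,  0.0984],
       [ 0.0104, -0.0648, -0.9978,  0.9846],
       [ 0.    ,  0.    ,  0.    ,  1.    ]])}
{'vfov': 66.78293205100158, 'cx': 321.80991933564195, 'cy': 194.8983914653251, 'mount': array([[ 0.0005, -0.9645, -0.264 ,  0.0649],
       [ 1.    ,  0.0006, -0.0003,  0.0003],
       [ 0.0004, -0.264 ,  0.9645, -0.1438],
       [ 0.    ,  0.    ,  0.    ,  1.    ]])} [-0.4116 -3.1141  0.0032] 0.1
```

View pics/scene0.png

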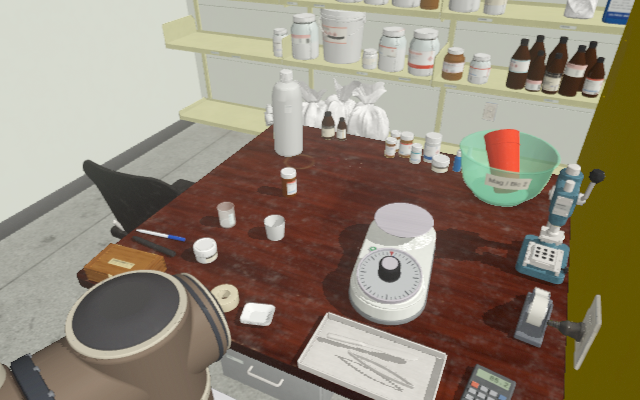

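View pics/top0.png

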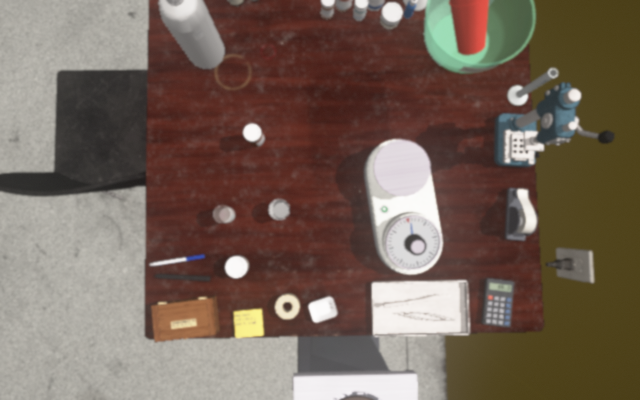

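The scene view shows the cup near (275,228), the beaker near (227,215), the pan at (404,221) and the knob at (390,266). In the top view the cup is near (279,210), the pan at (403,168) and the knob at (417,245). I'll enlarge these areas next.

Run:
```python
import cv2,numpy as np
s=cv2.imread("pics/scene0.png");t=cv2.imread("pics/top0.png")
f=lambda a,x,y,w,h,k:cv2.resize(a[y:y+h,x:x+w],None,fx=k,fy=k,interpolation=cv2.INTER_CUBIC)
# left column: cups 4x ; right: scale 4x
A=np.hstack([f(s,205,190,100,75,4),f(t,205,180,100,75,4)])
B=np.hstack([f(s,345,200,100,75,4),f(t,360,200,100,75,4)])
cv2.imwrite("pics/c1.png",np.vstack([A,B]))
```

```text
(no output)
```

View pics/c1.png

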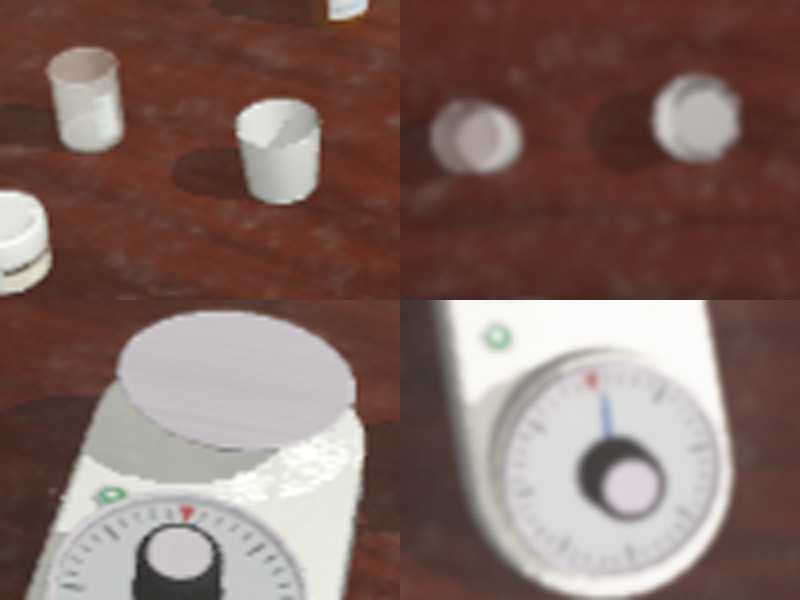

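```bash
cat > h.py <<'E'
from plant import ctrl
import cv2,numpy as np
from scipy.spatial.transform import Rotation as R
np.set_printoptions(precision=4,suppress=True)
def cam(n):
    c=ctrl.get_calibration(n)
    if n=="wrist":
        T=np.eye(4);T[:3,:3]=R.from_rotvec(ctrl.read_eef_rot()).as_matrix();T[:3,3]=ctrl.read_tcp_pos()
        T=T@c["mount"]
    else:T=c["extrinsics"]
    f=200/np.tan(np.radians(c["vfov"]/2))
    return np.array(T),f,c["cx"],c["cy"]
def ray(C,p):
    T,f,cx,cy=C
    d=T[:3,:3]@[(p[0]-cx)/f,(p[1]-cy)/f,1]
    return T[:3,3],d/np.linalg.norm(d)
def proj(C,X):
    T,f,cx,cy=C
    q=T[:3,:3].T@(np.asarray(X)-T[:3,3]);return np.array([cx+f*q[0]/q[2],cy+f*q[1]/q[2]])
def onz(C,p,z):
    o,d=ray(C,p);return o+d*(z-o[2])/d[2]
def tri(*obs):
    A=np.zeros((3,3));b=np.zeros(3);rs=[ray(C,p) for C,p in obs]
    for o,d in rs:
        M=np.eye(3)-np.outer(d,d);A+=M;b+=M@o
    X=np.linalg.solve(A,b)
    return X,max(np.linalg.norm(np.cross(X-o,d)) for o,d in rs)
def shot(n,name):
    C=cam(n);cv2.imwrite("pics/"+name,cv2.cvtColor(ctrl.capture(n),cv2.COLOR_RGB2BGR));return C
E
python3 - <<'E'
from h import *
s,t=cam("scene"),cam("top")
for n,a,b in [("cuprim",(274.5,220.7),(279.3,209.5)),("pan",(404,220),(402.5,168)),("knobtop",(390,263),(418,246.75)),("zero",(391.5,253.5),(408.3,221)),
 ("beaker rim",(225.7,207),(222,214))]:
    print(n,*tri((s,a),(t,b)))
E
```

```text
cuprim [0.5756 0.1843 0.048 ] 0.00019324257332481996
pan [ 0.6702 -0.1192  0.0808] 0.0004946802515153652
knobtop [ 0.4802 -0.1436  0.1075] 6.652774401439665e-05
zero [ 0.541  -0.1296  0.0804] 0.00015753961679896216
beaker rim [0.5666 0.3252 0.0546] 0.0006720185823707921
```

Run:
```python
from h import *
rot=ctrl.read_eef_rot()
x,y=0.5756,0.1843
ctrl.movep([x,y,0.16],rot)
C=shot("wrist","w1.png"); print("pred rim",proj(C,[x,y,0.049]))
f0=ctrl.read_force()
print(ctrl.movel([x,y,0.008],speed=0.1,guard=8), ctrl.read_tcp_pos())
ctrl.close_gripper()
print(ctrl.read_finger_gap(),ctrl.read_gripper_force(),ctrl.read_force()-f0)
ctrl.movel([x,y,0.2],speed=0.15)
ctrl.pause(0.3)
print(ctrl.read_finger_gap(),ctrl.read_gripper_force(),ctrl.read_force()-f0,ctrl.read_time_s())
shot("scene","s1.png");shot("wrist","w2.png")
a=[cv2.resize(cv2.imread("pics/"+n),(400,250)) for n in("w1.png","w2.png")]
b=cv2.imread("pics/s1.png")[:,:]
cv2.imwrite("pics/c2.png",np.vstack([np.hstack(a),cv2.resize(b[50:300,150:550],(560,350))[:, :].copy() if 0 else cv2.copyMakeBorder(cv2.resize(b[50:300,150:550],(560,350)),0,0,0,240,0)]))
```

```text
pred rim [320.672  189.9772]
False [0.5763 0.1845 0.0088]
0.5737633841592686 61.42852125210993 [-0.2369 -0.7199  4.523 ]
0.5759394914641576 62.0228970556127 [-0.0589 -0.4002 -0.9335] 6.1083
```

View pics/c2.png

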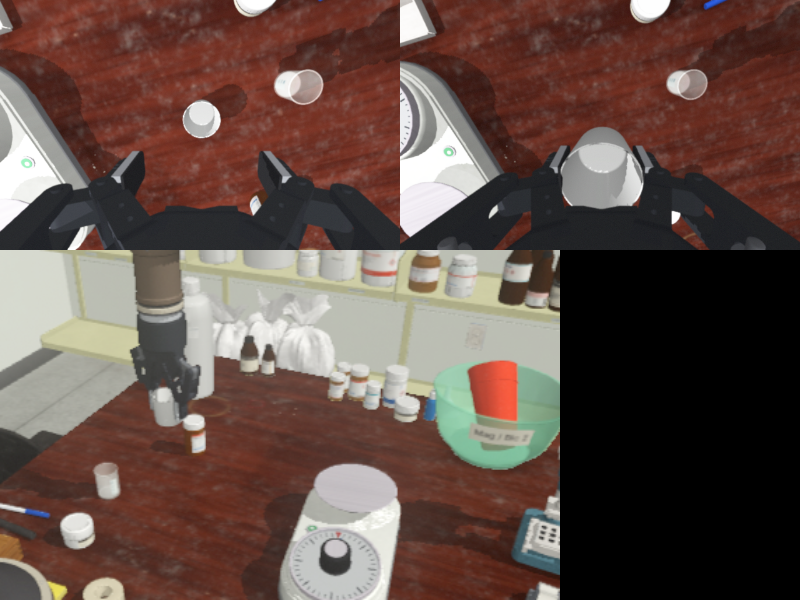

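The cup is held upright and centred between the fingers. At (323,189) it sits within 3 px of the prediction. Next I'll place it on the pan.

Run:
```python
from h import *
p=[0.672,-0.119]
ctrl.movel(p+[0.2],speed=0.2)
ctrl.movel(p+[0.108],speed=0.12)
ctrl.pause(0.3);f0=ctrl.read_force()
print(ctrl.movel(p+[0.080],speed=0.015,guard=1.8), ctrl.read_tcp_pos(),ctrl.read_force()-f0)
ctrl.pause(0.3);print(ctrl.read_tcp_pos(),ctrl.read_force()-f0)
a=cv2.imread
shot("scene","s2.png")
cv2.imwrite("pics/c3.png",cv2.resize(cv2.imread("pics/s2.png")[130:330,300:500],(600,600)))
print(ctrl.read_time_s())
```

```text
True [ 0.6717 -0.1189  0.0904] [ 0.9302 -0.1262  2.5906]
[ 0.6715 -0.1189  0.0901] [ 0.5468 -0.0249  3.1065]
10.65
```

View pics/c3.png

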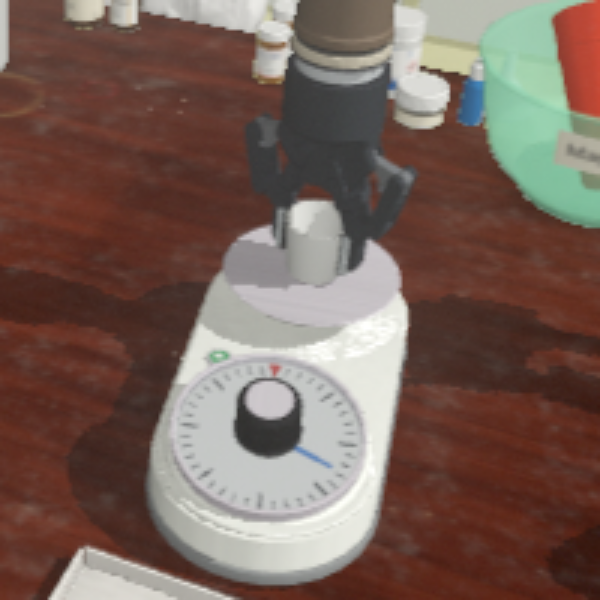

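The cup is standing on the pan. The blue pointer, with its tip at (330,467) in the crop, reads about 0.33 kg, so I'm pressing a little too hard. I'll ease up 2 mm, release, rise and photograph the dial.

Run:
```python
from h import *
p=[0.6715,-0.1189]
ctrl.movel(p+[0.092],speed=0.02);ctrl.pause(0.2)
ctrl.ungrasp();ctrl.pause(0.2)
ctrl.movel(p+[0.19],speed=0.12)
# view pose over the dial
rot=ctrl.read_eef_rot()
ctrl.movel([0.56,-0.13,0.27],speed=0.25)
C=shot("wrist","w3.png");np.savez("pics/w3.npz",T=C[0],r=C[1:])
D=shot("top","t3.png");shot("scene","s3.png");E=cam("scene")
w=cv2.imread("pics/w3.png");t=cv2.imread("pics/t3.png");s=cv2.imread("pics/s3.png")
k=[0.4802,-0.1436,0.1075];print(proj(C,k),proj(C,[.541,-.1296,.08]),ctrl.read_tcp_pos(),rot,ctrl.read_time_s())
f=lambda a,x,y,w,h,k:cv2.resize(a[y:y+h,x:x+w],None,fx=k,fy=k,interpolation=cv2.INTER_CUBIC)
B=np.hstack([f(s,340,190,100,75,4),f(t,365,200,100,75,4)])
c=proj(C,k).astype(int);x0=np.clip(c[0]-200,0,240);y0=np.clip(c[1]-150,0,100)
print(x0,y0)
A=np.hstack([w[y0:y0+300,x0:x0+400],f(s,355,230,100,75,4)])
cv2.imwrite("pics/c4.png",np.vstack([A,B]))
```

```text
[286.6499 103.0413] [317.6509 156.1287] [ 0.5602 -0.1297  0.2682] [-0.411  -3.1094  0.0023] 13.5917
86 0
```

View pics/c4.png

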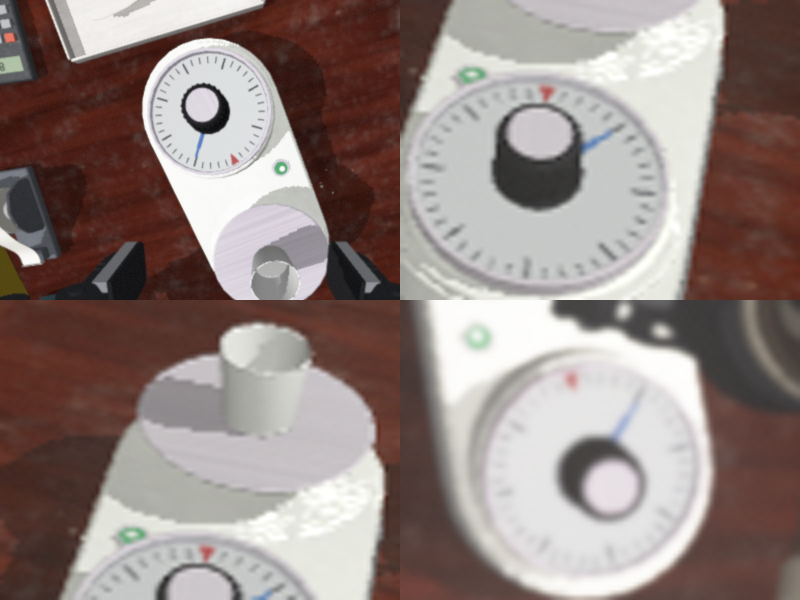

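```bash
cat >> h.py <<'E'
from scipy.optimize import least_squares
K0=np.array([0.4802,-0.1436,0.1075]);YAW=0.1277
AX=np.array([-np.sin(.21)*np.cos(YAW),-np.sin(.21)*np.sin(YAW),np.cos(.21)])
U=np.array([np.cos(.21)*np.cos(YAW),np.cos(.21)*np.sin(YAW),np.sin(.21)]) # dial's pan-side direction
V=np.cross(U,AX)   # clockwise from U seen from above
def dial(C,p,K,depth):
    o,d=ray(C,p);c=K-AX*depth
    X=o+d*(AX@(c-o))/(AX@d);r=X-c
    return np.linalg.norm(r)*1e3,np.arctan2(r@V,r@U)
E
python3 - <<'E'
from h import *
z=np.load("pics/w3.npz");w=(z["T"],*z["r"]);s,t=cam("scene"),cam("top")
K,e=tri((s,(390,263)),(t,(418,247)),(w,(289,104)));print("K",K,e)
Z,e=tri((s,(391.5,255)),(t,(408.25,222.2)),(w,(321,154)));print("Z",Z,e,(K-Z)@AX)
P,e=tri((s,(408.75,262.5)),(t,(425.75,222)),(w,(281,163)));print("P",P,e,(K-P)@AX)
for X in(Z,P):
    r=X-K;print(np.hypot(r@U,r@V),np.arctan2(r@V,r@U))
for C,a,b in[(s,(391.5,255),(408.75,262.5)),(t,(408.25,222.2),(425.75,222)),(w,(321,154),(281,163))]:
    print(dial(C,a,K,.037),dial(C,b,K,.037))
q=ctrl.read_joint_positions();print("q",q)
for psi in np.arange(-3,3.2,.5):
    x=np.cos(psi)*U+np.sin(psi)*V;zt=-AX
    M=np.column_stack([x,np.cross(zt,x),zt])
    print(round(psi,1),ctrl.inverse_kinematics(K-AX*.029,R.from_matrix(M).as_rotvec()))
E
```

```text
K [ 0.4807 -0.143   0.1072] 0.0015688703827284921
Z [ 0.5391 -0.1286  0.0781] 0.003199367820773844 0.04092705482956845
P [ 0.5378 -0.1718  0.0737] 0.0024203300274893646 0.043754761377332155
0.05286301902417533 -0.12880846818069328
0.05742505687001655 0.6748935510307782
(np.float64(49.22610748487486), np.float64(-0.09505159657175907)) (np.float64(51.41466437278133), np.float64(0.7261746446868974))
(np.float64(52.59166644345324), np.float64(-0.12085611579579675)) (np.float64(58.77246054824885), np.float64(0.6597083155959615))
(np.float64(54.89866646226677), np.float64(-0.1828323046776949)) (np.float64(57.96796765927535), np.float64(0.64289738803062))
q [-0.302   0.1832  1.7124 -0.0022  1.2513 -1.6097]
-3.0 [-0.4409  0.2038  2.1495  0.1946  0.6195 -2.1469]
-2.5 [-0.4409  0.2038  2.1495  0.1946  0.6195 -1.6469]
-2.0 [-0.4409  0.2038  2.1495  0.1946  0.6195 -1.1469]
-1.5 [-0.4409  0.2038  2.1495  0.1946  0.6195 -0.6469]
-1.0 [-0.4409  0.2038  2.1495  0.1946  0.6195 -0.1469]
-0.5 [-0.4409  0.2038  2.1495  0.1946  0.6195  0.3531]
0.0 [-0.4409  0.2038  2.1495  0.1946  0.6195  0.8531]
0.5 [-0.4409  0.2038  2.1495  0.1946  0.6195  1.3531]
1.0 [-0.4409  0.2038  2.1495  0.1946  0.6195  1.8531]
1.5 [-0.4409  0.2038  2.1495  0.1946  0.6195  2.3531]
2.0 [-0.4409  0.2038  2.1495  0.1946  0.6195  2.8531]
2.5 [-0.4409  0.2038  2.1495  0.1946  0.6195 -2.9301]
3.0 [-0.4409  0.2038  2.1495  0.1946  0.6195 -2.4301]
```

```bash
cat >> h.py <<'E'
K=np.array([0.4807,-0.143,0.1072])
def toolrot(psi):
    x=np.cos(psi)*U+np.sin(psi)*V
    return R.from_matrix(np.column_stack([x,np.cross(-AX,x),-AX])).as_rotvec()
def look(name,psi=-1.5,h=.26):
    """wrist camera on the dial's axis, looking along it"""
    m=np.array(ctrl.get_calibration("wrist")["mount"])
    Tc=np.eye(4);d=-AX;x=R.from_rotvec(AX*-psi).apply(V)
    Tc[:3,:3]=np.column_stack([x,np.cross(d,x),d]);Tc[:3,3]=K-AX*.037+AX*h
    T=Tc@np.linalg.inv(m)
    ctrl.movep(T[:3,3],R.from_matrix(T[:3,:3]).as_rotvec());ctrl.pause(.2)
    C=shot("wrist",name);np.savez("pics/"+name[:-4]+".npz",T=C[0],r=C[1:]);return C
def grip(psi):
    ctrl.movep(K+AX*.06,toolrot(psi))
    f0=ctrl.read_force()
    print("guard",ctrl.movel(K-AX*.029,speed=.08,guard=10))
    ctrl.close_gripper();ctrl.pause(.2);print("gap",ctrl.read_finger_gap(),"F",ctrl.read_force()-f0)
def turn(da):
    q=np.array(ctrl.read_joint_positions());q[5]+=da;ctrl.move_j(q);ctrl.pause(.2)
    print("F",ctrl.read_force(),"M",ctrl.read_torque())
def release():
    ctrl.ungrasp();ctrl.pause(.2)
    ctrl.movel(K+AX*.06,speed=.12)
E
python3 - <<'E'
from h import *
grip(-2.0);turn(.81)
shot("scene","s4.png")
release();print(ctrl.read_time_s())
for psi in(-1.5,-2.2,1.5,0,-3):
    try: C=look("w4.png",psi);print(psi);break
    except ctrl.MotionError as e: print(psi,e)
shot("scene","s5.png");print(proj(C,K),ctrl.read_tcp_pos(),ctrl.read_time_s())
w=cv2.imread("pics/w4.png");s=cv2.imread("pics/s5.png")
c=proj(C,K-AX*.037).astype(int);x0,y0=max(c[0]-100,0),max(c[1]-100,0);print(x0,y0)
a=cv2.resize(w[y0:y0+200,x0:x0+200],(500,500),interpolation=cv2.INTER_CUBIC)
b=cv2.resize(s[180:330,340:440],(300,450));b=cv2.copyMakeBorder(b,0,50,0,0,0)
cv2.imwrite("pics/c5.png",np.hstack([a,b]))
E
```

```text
guard False
gap 0.4770647878310033 F [-3.2942 -1.2612  5.902 ]
F [-5.3907 -2.2681  2.7236] M [-0.2734  0.7955  0.0769]
18.8
-1.5
[322.2943 195.7762] [ 0.4663 -0.171   0.1718] 19.7667
222 95
```

View pics/c5.png

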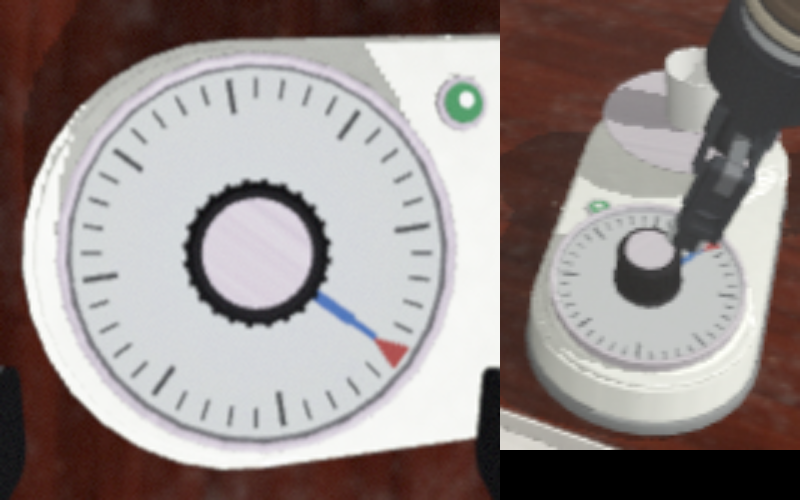

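The zero mark (tip at about (377,340) in the crop) is almost at the pointer tip. I'll measure the residual angle with colour masks around the dial centre.

```bash
cat >> h.py <<'E'
def resid(name):
    w=cv2.imread("pics/"+name).astype(int);B,G,Rr=w[...,0],w[...,1],w[...,2]
    z=np.load("pics/"+name[:-4]+".npz");C=(z["T"],*z["r"]);c0=proj(C,K-AX*.037)
    yy,xx=np.mgrid[:400,:640];rr=np.hypot(xx-c0[0],yy-c0[1])
    rim=None
    # dial centre: fit of the dark ring round the card
    ed=cv2.Canny(w.astype(np.uint8),60,150);m=(ed>0)&(rr>68)&(rr<77)
    el=cv2.fitEllipse(np.column_stack([xx[m],yy[m]]).astype(np.float32));
    out=[]
    for c in(np.array(el[0]),c0):
        r=np.hypot(xx-c[0],yy-c[1])
        blue=(B-Rr>40)&(r<70)&(r>25);red=(Rr-np.maximum(B,G)>50)&(r<75)&(r>45)
        g=lambda m:np.degrees(np.arctan2((yy[m]-c[1]).mean(),(xx[m]-c[0]).mean()))
        far=blue&(r>r[blue].max()-6);tip=red&(r<r[red].min()+4)
        out.append((c,g(blue),g(far),g(red),g(tip),r[blue].max(),r[red].min(),blue.sum(),red.sum()))
    print(el)
    for o in out:print(*[np.round(v,2) for v in o])
E
python3 -c "
from h import *
resid('w4.png')"
```

```text
((322.47528076171875, 195.75192260742188), (145.90721130371094, 147.8976287841797), 8.792658805847168)
[322.48 195.75] 34.12 34.35 35.16 35.12 58.82 61.6 125 71
[322.26 195.68] 34.04 34.29 35.11 35.07 59.04 61.82 125 71
```

Run:
```python
from h import *
grip(-1.5);turn(-.016);release()
look("w5.png");resid("w5.png")
s=shot("scene","s6.png");shot("top","t6.png");print(ctrl.read_time_s())
```

```text
guard False
gap 0.48400401149160577 F [-5.7503 -0.4603  6.9514]
F [-1.1777 -0.6051  2.2541] M [0.0093 0.2206 0.0068]
((323.0564270019531, 197.24285888671875), (146.05154418945312, 147.826416015625), 14.690696716308594)
[323.06 197.24] 34.06 34.21 34.11 34.03 59.46 61.67 122 70
[322.94 197.13] 34.09 34.24 34.13 34.06 59.62 61.83 122 70
24.9417
```

Residual is now about 0.1°. I'll back away to a clear height, check the whole scene once and hand in.

Run:
```python
from h import *
p=np.array(ctrl.read_tcp_pos());ctrl.movel(p+[-0.05,0.05,0.12],speed=.15)
ctrl.pause(.5);shot("scene","s7.png");print(ctrl.read_time_s())
```

```text
26.575
```

View pics/s7.png

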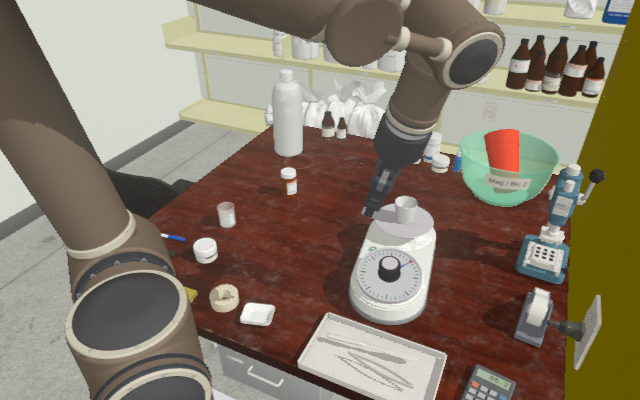

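The cup stands upright on the pan at (405,210), the pointer and zero mark meet at (411,262), and the beaker, jar and vial are where they were. The gripper is clear of everything.

```bash
python3 -c "
from plant import ctrl
print(ctrl.finish_job())"
```

```text
the job is handed in; nothing more can be done
None
```

The cup stands upright on the pan, the zero mark is within about 0.1–0.2° of the pointer tip, the other vessels were not moved, and the job was handed in about 27 s into the 61 s limit.

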